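# Find and release the latched key of the selector box

### The arm

A 7-joint arm with a two-finger parallel gripper is mounted at the origin on the work surface; the furniture and walls round the work are solid. World frame = base frame: x ahead of the robot, y to its left, z up, the work surface at z = 0. Lengths are in m, angles in rad, forces in N, time in s.
With the tool pointing down it reaches from about 0.4 to 0.85 m from the base axis. Payload 4.5 kg.
Tool frame: the origin (TCP) lies at the very end of the fingers, on their centre line; the grasp point (between the pads) lies 19 mm behind it (tcp_to_grasp is the z of the grasp point in the tool frame, in m); z points along the fingers, y is the line along which they close (so a half turn about z gives the same grasp; the last joint's range is limited). The gripper opens to 88 mm and grips with 3 to 60 N. Pads are 18 mm wide; open, the fingers measure 123 mm over their backs; the gripper's body (75 mm by 187 mm) begins 45 mm behind the grasp point.
Start: joints at [1.199, 0.689, -0.195, 1.565, 0.157, 0.902, -0.215], TCP at [0.247, -0.574, 0.239] pointing down, gripper open.
Joint ranges: [-3.01, 3.01], [-0.46, 2.08], [-1.47, 1.51], [0.13, 2.56], [-1, 4.14], [0.04, 2.09], [-2.66, 2.66]. Speed limits (rad/s): [2.57, 2.57, 3.14, 3.14, 3.14, 3.14, 3.14].

### API

Orientations are given as a unit quaternion [x, y, z, w].
In Python, from plant import * gives the robot as it stands. The module is installed in compiled form; this text tells all that it offers.
- The arm moves only by the shell command python3 -m jog 'ROWS' [OPENING] [FORCE]. ROWS is JSON, a list that holds one entry, the list of rows, each a list of 6 numbers: the shift along the tool's x, y, z in m, then the turn, a rotation vector about the tool's x, y, z in rad. In form: [[[dx, dy, dz, ax, ay, az], ...]]. A call has 1 to 12 rows; each row shifts and turns the commanded pose from where the row before left it, along the tool's axes as they then stand; what a row does not reach is not made up. A row lasts 1/8 s, in which the tool goes at most 62.5 mm and 10.7 degrees, less where a joint would pass 70% of its speed; a pose out of reach is approached as far as the arm can. A call with a gripper value outside its range is refused whole. OPENING is the finger opening in m, from 0 to 0.0881, set as the call begins (- or left out, the last holds). The fingers move at their own pace and stop on an object; FORCE is the grip in N (left out, the last holds). Time passes only in rows, so rows that do not move let the fingers close. It gives the time, the measured TCP pose, the force, the opening and the grip force at its end, in the units of the state.
- get_state(): the state, without advancing time (a new reading comes with each control period).
- snapshot(name): name is "scene" or "top" or "wrist"; returns a dict with "frame" (384x512x3 uint8, red, green, blue), "mtx" (3x3 intrinsics, pixels), "xyz" and "orientation" of the camera in the world; the wrist camera has in their place "mount" (4x4, takes a point from camera to tool coordinates, whose origin is the TCP and whose axes are the flange's). Camera axes: x right, y down, z forward; pixel columns grow to the right and rows downward; lengths in m; the calibration is good to about 2 mm. A picture is of the moment at which its call begins: read the wrist's pose just before it. There is no depth.
- finish_job(): hands the job in; it is judged then, once.
The state is a dict: "clock": time; "q": joint angles; "qd": joint speeds; "joint_torque": joint torques, N m; "tool_pos": TCP position; "eef_rot": TCP orientation; "contact_force": force on the tool from outside, world axes, zero at the start; "moment": the same for the moment, N m; "opening": opening from 0.0 (shut) to 1.0 (fully open); "finger_force": force on a finger pad.
Only numpy, scipy, OpenCV 4.12 (cv2) and the standard library are available. Lean on these libraries where they do the work, as an engineer would, in place of code of your own. Each camera call takes 0.05 s, during which the arm holds its last target. There are 200 camera calls.

### The job

One of the four identical keys on the selector box was left latched down. Tap all four lightly with a fingertip, one after the other from the left end of the row to the right (as seen from the robot), without pressing any of them in; then press the latched one right home and let it come up, so that all four keys stand up level. Do not press in the other keys, grasp nothing and leave the small things round and on the box where they are.

Things in the scene. Friction and masses are not known exactly. Their poses are not given: they have to be found in the camera images.
- selector_box: bench selector box screwed to the bench, a flat grey box 140 mm deep (x), 250 mm wide (y), 60 mm high; origin at the centre of its underside, z up; its front, with the jacks, is -x and faces the robot (turned up to 0.35 rad), +y is its left as the robot sees it. The four keys stand in one row along y on its top, 22 mm in front of its centre, at y = +75, +25, -25, -75 mm.
- unit_a: fixed black frame, 47 x 40 mm and 6 mm high, round one of the four identical keys; origin at the centre of its underside, 60 mm above the bench, axes parallel to the box's. Which of the four places this letter has is drawn anew each time. The white key cap in it is 36 mm (x) x 28 mm (y), and its flat top is 20 mm above this origin when the key is up.
- unit_b: fixed black frame, 47 x 40 mm and 6 mm high, round one of the four identical keys; origin at the centre of its underside, 60 mm above the bench, axes parallel to the box's. Which of the four places this letter has is drawn anew each time. The white key cap in it is 36 mm (x) x 28 mm (y), and its flat top is 20 mm above this origin when the key is up.
- unit_c: fixed black frame, 47 x 40 mm and 6 mm high, round one of the four identical keys; origin at the centre of its underside, 60 mm above the bench, axes parallel to the box's. Which of the four places this letter has is drawn anew each time. The white key cap in it is 36 mm (x) x 28 mm (y), and its flat top is 20 mm above this origin when the key is up.
- unit_d: fixed black frame, 47 x 40 mm and 6 mm high, round one of the four identical keys; origin at the centre of its underside, 60 mm above the bench, axes parallel to the box's. Which of the four places this letter has is drawn anew each time. The white key cap in it is 36 mm (x) x 28 mm (y), and its flat top is 20 mm above this origin when the key is up.
- key_a (a joint): travel of the key in unit_a, straight down, m: 0 up; 0.004 latched (its top 4 mm lower than the others); 0.010 home. An up key starts to move at 3 N and takes 6 N at 4 mm, 11 N near the bottom; it does not latch. The latched key starts to move at 4.5 N and needs 8 N later; only at the firm stop at its bottom does the catch let go, and it follows the finger up to 0.
- key_b (a joint): travel of the key in unit_b, straight down, m: 0 up; 0.004 latched (its top 4 mm lower than the others); 0.010 home. An up key starts to move at 3 N and takes 6 N at 4 mm, 11 N near the bottom; it does not latch. The latched key starts to move at 4.5 N and needs 8 N later; only at the firm stop at its bottom does the catch let go, and it follows the finger up to 0.
- key_c (a joint): travel of the key in unit_c, straight down, m: 0 up; 0.004 latched (its top 4 mm lower than the others); 0.010 home. An up key starts to move at 3 N and takes 6 N at 4 mm, 11 N near the bottom; it does not latch. The latched key starts to move at 4.5 N and needs 8 N later; only at the firm stop at its bottom does the catch let go, and it follows the finger up to 0.
- key_d (a joint): travel of the key in unit_d, straight down, m: 0 up; 0.004 latched (its top 4 mm lower than the others); 0.010 home. An up key starts to move at 3 N and takes 6 N at 4 mm, 11 N near the bottom; it does not latch. The latched key starts to move at 4.5 N and needs 8 N later; only at the firm stop at its bottom does the catch let go, and it follows the finger up to 0.
- pen_black: marker pen lying in front of the box, 133 mm long, 14 mm high; loose bystander, origin at the centre of its underside
- tweezers: steel tweezers lying in front of the box, 122 mm long, 10 mm high; loose bystander, origin at the centre of its underside
- driver: small dark screwdriver lying to the left of the box, 122 mm long, 12 mm high; loose bystander, origin at the centre of its underside
- loupe: black eye loupe, 34 mm across, 28 mm high, standing on the rear left of the box's top; loose bystander, origin at the centre of its underside
- parts_box: white flip-lid parts box, 38 x 44 x 20 mm, to the right of the box; loose bystander, origin at the centre of its underside
- small_board: small circuit board, 36 x 50 x 9 mm, behind the box; loose bystander, origin at the centre of its underside
- memory_stick: memory stick, 56 x 18 x 8 mm, lying on the rear right of the box's top; loose bystander, origin at the centre of its underside

How it is judged:
On the way, in this order (a step that is already met when the one before it is completed fails the run):
1. the leftmost key is touched by the fingers (over 0.4 N) while a key is still latched down (value of joint any of key_a, key_b, key_c, key_d above 0.003 m and ((y of unit_a in the frame of selector_box between 0.05 and 0.2 m and contact force between the fingers and key_a above 0.4 N) or (y of unit_b in the frame of selector_box between 0.05 and 0.2 m and contact force between the fingers and key_b above 0.4 N) or (y of unit_c in the frame of selector_box between 0.05 and 0.2 m and contact force between the fingers and key_c above 0.4 N) or (y of unit_d in the frame of selector_box between 0.05 and 0.2 m and contact force between the fingers and key_d above 0.4 N))).
2. the second from the left key is touched by the fingers (over 0.4 N) while a key is still latched down (value of joint any of key_a, key_b, key_c, key_d above 0.003 m and ((y of unit_a in the frame of selector_box between 0 and 0.05 m and contact force between the fingers and key_a above 0.4 N) or (y of unit_b in the frame of selector_box between 0 and 0.05 m and contact force between the fingers and key_b above 0.4 N) or (y of unit_c in the frame of selector_box between 0 and 0.05 m and contact force between the fingers and key_c above 0.4 N) or (y of unit_d in the frame of selector_box between 0 and 0.05 m and contact force between the fingers and key_d above 0.4 N))).
3. the third from the left key is touched by the fingers (over 0.4 N) while a key is still latched down (value of joint any of key_a, key_b, key_c, key_d above 0.003 m and ((y of unit_a in the frame of selector_box between -0.05 and 0 m and contact force between the fingers and key_a above 0.4 N) or (y of unit_b in the frame of selector_box between -0.05 and 0 m and contact force between the fingers and key_b above 0.4 N) or (y of unit_c in the frame of selector_box between -0.05 and 0 m and contact force between the fingers and key_c above 0.4 N) or (y of unit_d in the frame of selector_box between -0.05 and 0 m and contact force between the fingers and key_d above 0.4 N))).
4. the rightmost key is touched by the fingers (over 0.4 N) while a key is still latched down (value of joint any of key_a, key_b, key_c, key_d above 0.003 m and ((y of unit_a in the frame of selector_box between -0.2 and -0.05 m and contact force between the fingers and key_a above 0.4 N) or (y of unit_b in the frame of selector_box between -0.2 and -0.05 m and contact force between the fingers and key_b above 0.4 N) or (y of unit_c in the frame of selector_box between -0.2 and -0.05 m and contact force between the fingers and key_c above 0.4 N) or (y of unit_d in the frame of selector_box between -0.2 and -0.05 m and contact force between the fingers and key_d above 0.4 N))).
5. the fingers have come off the keys and the latched key is still down (contact force between the fingers and key_a below 0.1 N and contact force between the fingers and key_b below 0.1 N and contact force between the fingers and key_c below 0.1 N and contact force between the fingers and key_d below 0.1 N and value of joint any of key_a, key_b, key_c, key_d above 0.003 m).
6. the latched key is pressed home (9.3 mm or more) while the others are up (((value of joint key_a above 0.0093 m and value of joint each of key_b, key_c, key_d below 0.002 m) or (value of joint key_b above 0.0093 m and value of joint each of key_a, key_c, key_d below 0.002 m) or (value of joint key_c above 0.0093 m and value of joint each of key_a, key_b, key_d below 0.002 m) or (value of joint key_d above 0.0093 m and value of joint each of key_a, key_b, key_c below 0.002 m))).
At the end, for the whole second after the job is handed in: all four keys are up (each within 1 mm of the top of its travel) (value of joint each of key_a, key_b, key_c, key_d below 0.001 m); the robot touches nothing.
It fails at once if a key that was up is pressed in more than 6 mm while another key is down (over 3 mm) ((value of joint key_a above 0.006 m and value of joint any of key_b, key_c, key_d above 0.003 m) or (value of joint key_b above 0.006 m and value of joint any of key_a, key_c, key_d above 0.003 m) or (value of joint key_c above 0.006 m and value of joint any of key_a, key_b, key_d above 0.003 m) or (value of joint key_d above 0.006 m and value of joint any of key_a, key_b, key_c above 0.003 m)).
It fails at once if a bystander is moved by more than 15 mm or lifted (distance of any of pen_black, tweezers, driver, loupe, parts_box, small_board, memory_stick from where it was at the start of the episode above 0.015 m).
It also fails if it takes over 45 s, if anything falls off the work surface, if the arm or the gripper's body presses on something with over 40 N, if the wrist force passes 120 N, or if a joint passes its speed limit or range.

## Working session

There is one attempt and no reset: what is moved stays moved. The work goes in short steps, Python scripts to look and compute and a shell command to move; the robot and the scene stay as the last step left them, time stands still between calls to the robot, and variables do not carry over. Pictures are saved under pics/ and viewed, at most 10 in all, crops included, and the job is handed in when it is done.

```bash
mkdir -p pics; python3 - <<'E'
from plant import *
import cv2
s=get_state();print(s)
for n in("top","scene"):
    c=snapshot(n);print(n,c["mtx"],c["xyz"],c["orientation"])
    cv2.imwrite(f"pics/{n}1.png",cv2.resize(c["frame"][:,:,::-1],(800,600),interpolation=cv2.INTER_CUBIC))
E
```

```text
{'clock': 0.0, 'q': array([ 1.1987826 ,  0.68999466, -0.19450456,  1.566354  ,  0.15729242,
        0.90250714, -0.21509079]), 'qd': array([ 0.00093797, -0.0004521 ,  0.00024066,  0.00027892,  0.00121844,
        0.00091731, -0.00063383]), 'joint_torque': array([ 2.65002818e-04, -5.27549100e+01, -1.26667354e+00, -1.53425092e+01,
       -5.26529015e-02,  6.62080856e-03,  1.91033205e-04]), 'tool_pos': array([ 0.24642501, -0.57366792,  0.23790049]), 'eef_rot': array([ 9.79476152e-01,  2.01557908e-01, -2.55136397e-04, -9.00889110e-04]), 'contact_force': array([ 0.00357382, -0.45690947,  1.05329335]), 'moment': array([ 0.05013898, -0.02867553, -0.00933772]), 'finger_force': 0.0, 'opening': 0.9990858925422377}
top [[372.91619972   0.         248.92787606]
 [  0.         372.91619972 191.46246441]
 [  0.           0.           1.        ]] [ 0.37936411 -0.20176894  0.96729771] [ 0.70671467 -0.70164389  0.06549301 -0.06293564]
scene [[464.36522107   0.         252.08569995]
 [  0.         464.36522107 190.34730399]
 [  0.           0.           1.        ]] [-0.05207121  0.11573987  0.62456793] [-0.48064138  0.76268707 -0.3719296   0.22127057]
```

View pics/top1.png

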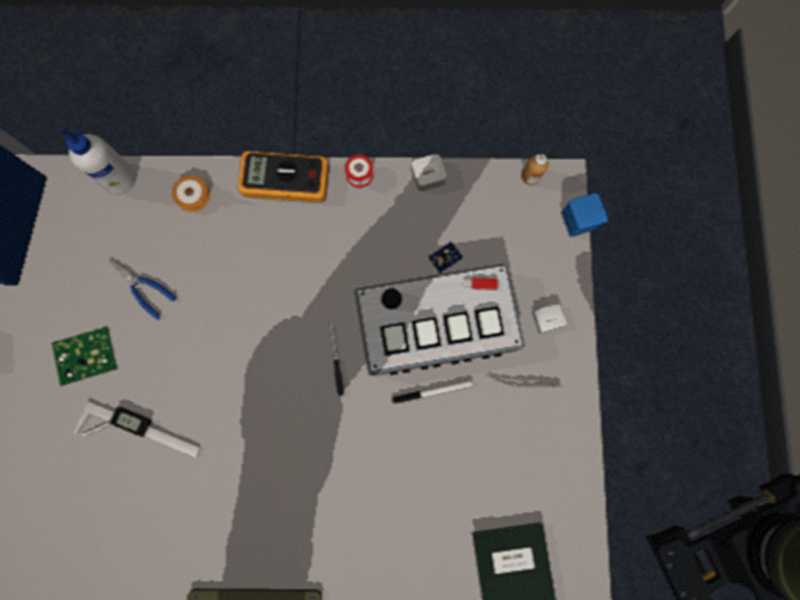

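View pics/scene1.png

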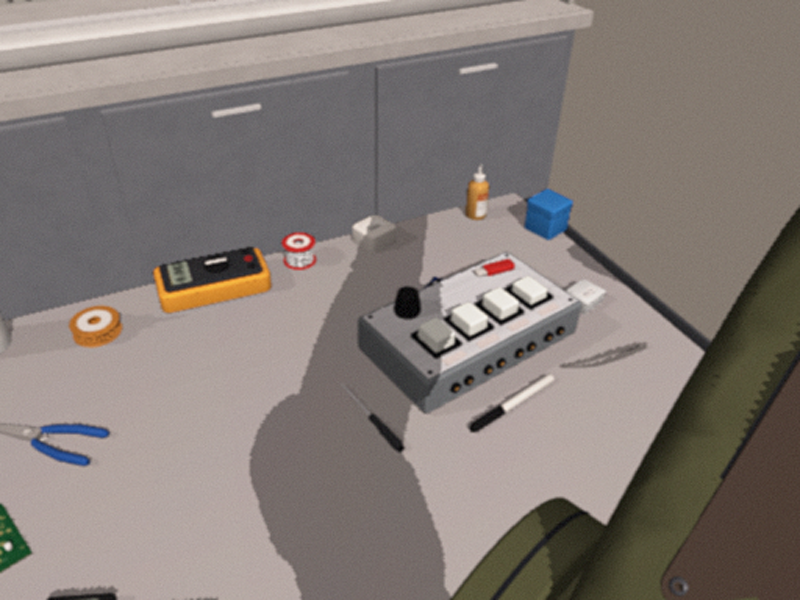

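The top view shows the box with corners near (357,290), (508,265), (523,348) and (370,374), and keys near (395,338), (427,332), (458,326) and (489,322). The scene view doesn't show clearly which key is low. Next I refine the box pose with a crop and a model overlay.

```bash
cat > h.py <<'E'
from plant import *
import numpy as np, cv2
from scipy.spatial.transform import Rotation as R
def ray(c,uv,z):
    d=R.from_quat(c["orientation"]).apply(np.linalg.inv(c["mtx"])@[uv[0],uv[1],1]); p=np.array(c["xyz"])
    return p+d*(z-p[2])/d[2]
def proj(c,P):
    q=R.from_quat(c["orientation"]).inv().apply(np.atleast_2d(P)-c["xyz"])@c["mtx"].T
    return q[:,:2]/q[:,2:]
E
python3 - <<'E'
from h import *
from scipy.optimize import least_squares
c=snapshot("top")
px=np.array([[357,290],[508,265],[523,348],[370,374]])*.64-.18
for p in px: print(ray(c,p,.06))
m=np.array([[.07,.125],[.07,-.125],[-.07,-.125],[-.07,.125]])
W=np.array([ray(c,p,.06)[:2] for p in px])
def T(v,a,z):
    a=np.atleast_2d(a); r=np.array([[np.cos(v[2]),-np.sin(v[2])],[np.sin(v[2]),np.cos(v[2])]])
    return np.c_[a@r.T+v[:2],np.full(len(a),z)]
s=least_squares(lambda v:(T(v,m,0)[:,:2]-W).ravel(),[W[:,0].mean(),W[:,1].mean(),0]); v0=s.x
print("box from corners",v0,s.fun)
# caps/frames: dark frame ring centres by thresholding near the predicted place
g=cv2.GaussianBlur(cv2.cvtColor(c["frame"],cv2.COLOR_RGB2GRAY),(0,0),.6)
F=[];K=[]
for y in(.075,.025,-.025,-.075):
    q=proj(c,T(v0,[-.022,y],.066))[0]; mask=np.zeros_like(g)
    poly=proj(c,T(v0,np.array([[.026,.0235],[.026,-.0235],[-.026,-.0235],[-.026,.0235]])+[-.022,y],.066))
    cv2.fillPoly(mask,[np.round(poly).astype(int)],255)
    dark=((g<75)&(mask>0)).astype(np.uint8)
    pts=np.argwhere(dark)[:,::-1].astype(np.float32)
    r=cv2.minAreaRect(pts); w=ray(c,r[0],.066); print(y,q,r,w,T(v0,[-.022,y],0)[0,:2]); F.append(w[:2]);K.append([-.022,y])
F=np.array(F);K=np.array(K)
s=least_squares(lambda v:(T(v,K,0)[:,:2]-F).ravel(),v0);print("box from frames",s.x,s.fun.round(4))
for k in K: print(T(s.x,k,.08))
S=8;x0,y0=220,160
im=cv2.resize(c["frame"][y0:y0+85,x0:x0+120,::-1],None,fx=6,fy=6,interpolation=cv2.INTER_CUBIC)
def dr(P,col):
    p=(proj(c,P)-[x0,y0]+.5)*6-.5
    cv2.polylines(im,[np.round(p).astype(int)],True,col,1)
dr(T(s.x,m,.06),(0,255,0))
for k in K:
    dr(T(s.x,m/[.07,.125]*[.018,.014]+k,.08),(0,0,255)); dr(T(s.x,m/[.07,.125]*[.0235,.02]+k,.066),(255,0,255))
cv2.imwrite("pics/ov.png",im)
E
```

```text
[ 0.56108678 -0.15321853  0.06      ]
[ 0.60378164 -0.39437953  0.06      ]
[ 0.47075898 -0.41380644  0.06      ]
[ 0.42876504 -0.17554712  0.06      ]
box from corners [ 0.51609811 -0.2842379   0.17041623] [ 0.00279825  0.00404139  0.00250154 -0.00117618 -0.0024478  -0.00549223
 -0.002852    0.00262702]
0.075 [252.69838549 217.19993838] ((252.239990234375, 216.32000732421875), (19.49851417541504, 16.27857780456543), 79.69515228271484) [ 0.48383408 -0.21293177  0.066     ] [ 0.48169735 -0.21405537]
0.025 [272.9821658  213.87351703] ((272.3648681640625, 212.689208984375), (18.905881881713867, 15.617903709411621), 80.53767395019531) [ 0.49306343 -0.2618431   0.066     ] [ 0.49017698 -0.26333108]
-0.025 [293.19094862 210.55939483] ((292.1730651855469, 209.36538696289062), (18.827146530151367, 15.100940704345703), 78.69007110595703) [ 0.50156987 -0.31016783  0.066     ] [ 0.49865661 -0.3126068 ]
-0.075 [313.32514914 207.2575037 ] ((312.2972717285156, 205.7837677001953), (18.741485595703125, 15.124706268310547), 80.53767395019531) [ 0.51074929 -0.35945937  0.066     ] [ 0.50713624 -0.36188251]
box from frames [ 0.51894507 -0.2821418   0.18092714] [-0.      0.0006 -0.0003  0.0003  0.0002 -0.0005  0.0001 -0.0004]
[[ 0.48380854 -0.21232472  0.08      ]]
[[ 0.49280563 -0.26150859  0.08      ]]
[[ 0.50180271 -0.31069245  0.08      ]]
[[ 0.51079979 -0.35987632  0.08      ]]
```

View pics/ov.png

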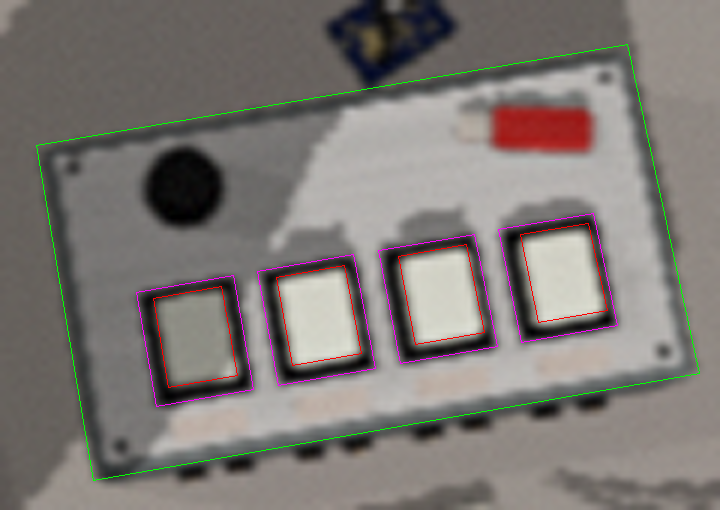

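The model fits within about 1 mm: the box is at (0.519, -0.282), yaw 0.181, and all four keys are within reach. I'll shut the fingers, align with the box and travel above the leftmost key at the present height.

```bash
python3 -m jog '[[[0,0,0,0,0,0.1125],[0,0,0,0,0,0.1125],[0.03,-0.031,0,0,0,0],[0.03,-0.031,0,0,0,0],[0.03,-0.031,0,0,0,0],[0.03,-0.031,0,0,0,0],[0.03,-0.031,0,0,0,0],[0.03,-0.031,0,0,0,0],[0.03,-0.031,0,0,0,0],[0.03,-0.031,0,0,0,0],[0.03,-0.031,0,0,0,0],[0.03,-0.031,0,0,0,0]]]' 0 10
cat >w.py <<'E'
from h import *
s=get_state();p=s["tool_pos"];r=R.from_quat(s["eef_rot"])
K=np.array([[.4838,-.2123],[.4928,-.2615],[.5018,-.3107],[.5108,-.3599]])
print("t",s["clock"],"pos",p.round(4),"z",p[2].round(4),"F",s["contact_force"].round(2),"yaw",r.as_matrix()[:,0].round(3),"tilt",r.as_matrix()[:,2].round(4))
for k in K: print(r.inv().apply([k[0]-p[0],k[1]-p[1],.08-p[2]]).round(4))
E
python3 w.py
```

```text
clock: 1.65
tool_pos: [0.4867, -0.2141, 0.2386]
eef_rot: [0.996, 0.09, -0.0, -0.0]
contact_force: [0.1, 0.3, -0.1]
opening: 0.005
finger_force: 0.0
t 1.65 pos [ 0.4867 -0.2141  0.2386] z 0.2386 F [ 0.06  0.34 -0.05] yaw [ 0.984  0.18  -0.   ] tilt [-3.e-04  0.e+00 -1.e+00]
[-0.0025 -0.0023  0.1586]
[-0.0025  0.0478  0.1586]
[-0.0025  0.0978  0.1586]
[-0.0024  0.1478  0.1586]
```

```bash
python3 -m jog '[[[-0.001,-0.001,0.03,0,0,0],[-0.001,-0.001,0.03,0,0,0],[0,0,0.03,0,0,0],[0,0,0.03,0,0,0],[0,0,0.018,0,0,0],[0,0,0,0,0,0],[0,0,0,0,0,0]]]'
python3 w.py; python3 - <<'E'
from h import *
c=snapshot("scene");cv2.imwrite("pics/s2.png",cv2.resize(c["frame"][140:270,220:390,::-1],None,fx=4,fy=4,interpolation=cv2.INTER_CUBIC))
E
```

```text
clock: 2.52
tool_pos: [0.4842, -0.2139, 0.1013]
eef_rot: [0.996, 0.09, 0.0, 0.0]
contact_force: [-0.9, 0.4, 0.7]
opening: 0.003
finger_force: 0.0
t 2.525 pos [ 0.4842 -0.2139  0.1013] z 0.1013 F [-0.89  0.42  0.68] yaw [0.984 0.18  0.001] tilt [ 8.e-04 -3.e-04 -1.e+00]
[-0.0001 -0.0016  0.0213]
[-0.0001  0.0484  0.0213]
[-0.0001  0.0984  0.0213]
[-1.000e-04  1.484e-01  2.130e-02]
```

View pics/s2.png

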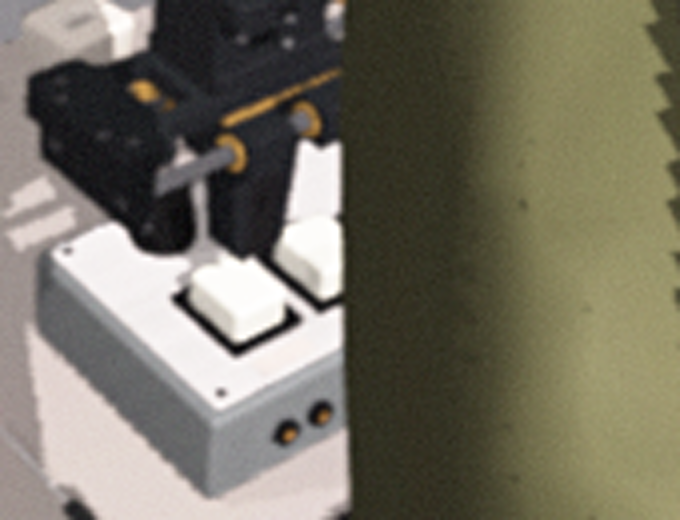

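The picture shows the shut fingertip at about (240,250), above the leftmost key at (235,295); the round black shape at (165,240) is the loupe. Now I approach the first key.

```bash
python3 -m jog '[[[0,-0.0015,0.008,0,0,0],[0,0,0.008,0,0,0],[0,0,0.001,0,0,0],[0,0,0,0,0,0],[0,0,0,0,0,0]]]'
for i in 1 2 3; do python3 -m jog '[[[0,0,0.001,0,0,0],[0,0,0,0,0,0],[0,0,0,0,0,0]]]' | grep -E 'pos|contact'; done; python3 w.py
```

```text
clock: 3.2
tool_pos: [0.4836, -0.2124, 0.0838]
eef_rot: [0.996, 0.09, 0.0, 0.0]
contact_force: [0.3, -0.1, 0.1]
opening: 0.002
finger_force: 0.0
tool_pos: [0.4836, -0.2123, 0.0828]
contact_force: [-0.1, 0.2, -0.5]
tool_pos: [0.4835, -0.2123, 0.0817]
contact_force: [0.3, 0.2, -1.0]
tool_pos: [0.4835, -0.2123, 0.0807]
contact_force: [0.3, 0.4, -0.3]
t 4.325 pos [ 0.4835 -0.2123  0.0807] z 0.0807 F [ 0.29  0.35 -0.26] yaw [ 0.984  0.18  -0.   ] tilt [-0.e+00 -1.e-04 -1.e+00]
[0.0003 0.0001 0.0007]
[0.0003 0.0501 0.0007]
[0.0003 0.1001 0.0007]
[0.0003 0.1501 0.0007]
```

```bash

for i in 1 2; do python3 -m jog '[[[0,0,0.001,0,0,0],[0,0,0,0,0,0],[0,0,0,0,0,0]]]' | grep -E 'pos|contact'; done; python3 w.py|head -1
```

```text
tool_pos: [0.4836, -0.2123, 0.0799]
contact_force: [0.2, 0.2, 3.9]
tool_pos: [0.4836, -0.2123, 0.0788]
contact_force: [0.3, -0.9, 4.9]
t 5.075 pos [ 0.4836 -0.2123  0.0788] z 0.0788 F [ 0.31 -0.88  4.92] yaw [0.984 0.18  0.   ] tilt [ 2.e-04 -2.e-04 -1.e+00]
```

Key 1 touched at about z=0.080, so it is up. Lift and go to key 2.

```bash
python3 -m jog '[[[0,0,-0.012,0,0,0],[0,0.025,-0.004,0,0,0],[0,0.025,0,0,0,0],[0,0,0.008,0,0,0],[0,0,0.006,0,0,0],[0,0,0,0,0,0],[0,0,0,0,0,0]]]'|grep -E 'pos|contact'
for i in 1 2; do python3 -m jog '[[[0,0,0.001,0,0,0],[0,0,0,0,0,0],[0,0,0,0,0,0]]]' | grep -E 'pos|contact'; done; python3 w.py
```

```text
tool_pos: [0.4923, -0.2603, 0.0806]
contact_force: [-0.2, 0.0, -0.3]
tool_pos: [0.4925, -0.2606, 0.0798]
contact_force: [-1.1, 2.7, 2.8]
tool_pos: [0.4926, -0.2612, 0.0788]
contact_force: [-0.9, 3.7, 3.9]
t 6.7 pos [ 0.4926 -0.2612  0.0788] z 0.0788 F [-0.87  3.67  3.86] yaw [0.984 0.18  0.   ] tilt [ 2.e-04  2.e-04 -1.e+00]
[ 0.0001 -0.0497 -0.0012]
[ 0.0001  0.0003 -0.0012]
[ 0.0001  0.0503 -0.0012]
[ 1.000e-04  1.004e-01 -1.200e-03]
```

Key 2 is up too. On to key 3.

```bash
python3 -m jog '[[[0,0,-0.012,0,0,0],[0,0.025,-0.004,0,0,0],[0,0.025,0,0,0,0],[0,0,0.008,0,0,0],[0,0,0.006,0,0,0],[0,0,0,0,0,0],[0,0,0,0,0,0]]]'|grep -E 'pos|contact'
for i in 1 2; do python3 -m jog '[[[0,0,0.001,0,0,0],[0,0,0,0,0,0],[0,0,0,0,0,0]]]' | grep -E 'pos|contact'; done; python3 w.py
```

```text
tool_pos: [0.5014, -0.3097, 0.0807]
contact_force: [0.3, 0.0, -0.1]
tool_pos: [0.5016, -0.3097, 0.0798]
contact_force: [-1.7, 2.0, 3.2]
tool_pos: [0.5017, -0.3102, 0.0788]
contact_force: [0.1, 3.5, 4.4]
t 8.325 pos [ 0.5017 -0.3102  0.0788] z 0.0788 F [0.1  3.47 4.37] yaw [0.984 0.18  0.   ] tilt [ 2.e-04  4.e-04 -1.e+00]
[ 0.0001 -0.0995 -0.0012]
[ 0.     -0.0495 -0.0012]
[ 0.      0.0005 -0.0012]
[ 0.      0.0505 -0.0013]
```

Key 3 is up as well, so key 4 should be the low one, with contact near 0.076.

```bash
python3 -m jog '[[[0,0,-0.012,0,0,0],[0,0.025,-0.004,0,0,0],[0,0.025,0,0,0,0],[0,0,0.008,0,0,0],[0,0,0.006,0,0,0],[0,0,0,0,0,0],[0,0,0,0,0,0]]]'|grep -E 'pos|contact'
for i in 1 2; do python3 -m jog '[[[0,0,0.001,0,0,0],[0,0,0,0,0,0],[0,0,0,0,0,0]]]' | grep -E 'pos|contact'; done; python3 w.py
```

```text
tool_pos: [0.5106, -0.3589, 0.0806]
contact_force: [-0.0, -0.5, 0.2]
tool_pos: [0.5105, -0.3599, 0.0798]
contact_force: [0.5, -0.3, -0.1]
tool_pos: [0.5105, -0.3598, 0.0787]
contact_force: [-0.5, 0.1, 0.2]
t 9.95 pos [ 0.5105 -0.3598  0.0787] z 0.0787 F [-0.51  0.1   0.22] yaw [ 0.984  0.18  -0.   ] tilt [-0. -0. -1.]
[ 0.0003 -0.1499 -0.0013]
[ 0.0003 -0.0999 -0.0013]
[ 0.0003 -0.0499 -0.0013]
[ 0.0003  0.0001 -0.0013]
```

```bash

for i in 1 2 3; do python3 -m jog '[[[0,0,0.001,0,0,0],[0,0,0,0,0,0],[0,0,0,0,0,0]]]' | grep -E 'pos|contact'; done; python3 w.py|head -1
```

```text
tool_pos: [0.5105, -0.3598, 0.0777]
contact_force: [0.8, 0.5, 0.6]
tool_pos: [0.5104, -0.3598, 0.0767]
contact_force: [0.5, 1.4, -0.1]
tool_pos: [0.5105, -0.3599, 0.076]
contact_force: [-1.2, 0.9, 4.2]
t 11.075 pos [ 0.5105 -0.3599  0.076 ] z 0.076 F [-1.18  0.92  4.22] yaw [0.984 0.18  0.   ] tilt [ 1.e-04 -2.e-04 -1.e+00]
```

Contact came at z≈0.076 with 4.2 N, so key 4 is the latched one. I come off, then press it home.

```bash
python3 -m jog '[[[0,0,-0.01,0,0,0],[0,0,0,0,0,0],[0,0,0,0,0,0],[0,0,0.009,0,0,0],[0,0,0.002,0,0,0],[0,0,0.002,0,0,0],[0,0,0.002,0,0,0],[0,0,0.001,0,0,0],[0,0,0,0,0,0],[0,0,0,0,0,0]]]'|grep -E 'pos|contact'
for i in 1 2; do python3 -m jog '[[[0,0,0.0005,0,0,0],[0,0,0,0,0,0],[0,0,0,0,0,0]]]' | grep -E 'pos|contact'; done; python3 w.py|head -1
```

```text
tool_pos: [0.5108, -0.36, 0.0711]
contact_force: [-0.9, 2.0, 13.6]
tool_pos: [0.5108, -0.3601, 0.0708]
contact_force: [-2.1, 1.1, 14.6]
tool_pos: [0.5108, -0.36, 0.0706]
contact_force: [-2.3, 2.7, 16.0]
t 13.075 pos [ 0.5108 -0.36    0.0706] z 0.0706 F [-2.25  2.67 15.98] yaw [0.984 0.18  0.001] tilt [ 8.e-04 -8.e-04 -1.e+00]
```

```bash

for i in 1 2 3; do python3 -m jog '[[[0,0,0.001,0,0,0],[0,0,0,0,0,0],[0,0,0,0,0,0]]]' | grep -E 'pos|contact'; done
```

```text
tool_pos: [0.5109, -0.3601, 0.0704]
contact_force: [-3.5, 3.4, 21.8]
tool_pos: [0.5109, -0.3601, 0.0703]
contact_force: [-5.9, 3.4, 28.2]
tool_pos: [0.5109, -0.36, 0.0701]
contact_force: [-7.2, 5.1, 35.3]
```

At the firm stop (35 N, z=0.070). I come up gently and feel whether the key follows.

```bash
python3 -m jog '[[[0,0,-0.002,0,0,0],[0,0,-0.002,0,0,0],[0,0,-0.002,0,0,0],[0,0,-0.002,0,0,0],[0,0,-0.002,0,0,0],[0,0,-0.002,0,0,0],[0,0,0,0,0,0],[0,0,0,0,0,0]]]'|grep -E 'pos|contact'
```

```text
tool_pos: [0.5108, -0.36, 0.0779]
contact_force: [-0.7, -0.4, 6.0]
```

The key pushes 6 N at z=0.078, above the latched height, so it has released. I withdraw and check.

```bash
python3 -m jog '[[[0,0,-0.003,0,0,0],[0,0,-0.01,0,0,0],[0,0,-0.03,0,0,0],[0,0,-0.03,0,0,0],[0,0,-0.03,0,0,0],[-0.04,0,-0.02,0,0,0],[-0.04,0,0,0,0,0],[-0.04,0,0,0,0,0],[-0.03,0,0,0,0,0],[0,0,0,0,0,0],[0,0,0,0,0,0],[0,0,0,0,0,0]]]'
python3 - <<'E'
from h import *
c=snapshot("wrist");cv2.imwrite("pics/w3.png",c["frame"][:,:,::-1])
c=snapshot("top");cv2.imwrite("pics/t3.png",cv2.resize(c["frame"][140:270,190:380,::-1],None,fx=4,fy=4,interpolation=cv2.INTER_CUBIC))
E
```

```text
clock: 16.7
tool_pos: [0.3646, -0.3862, 0.2007]
eef_rot: [0.996, 0.091, 0.001, -0.0]
contact_force: [-0.2, -0.1, 0.6]
opening: 0.003
finger_force: 0.0
```

View pics/w3.png

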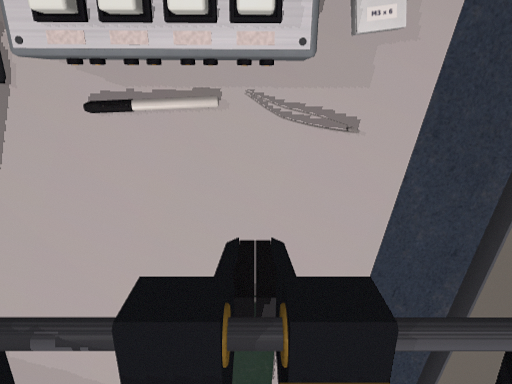

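View pics/t3.png

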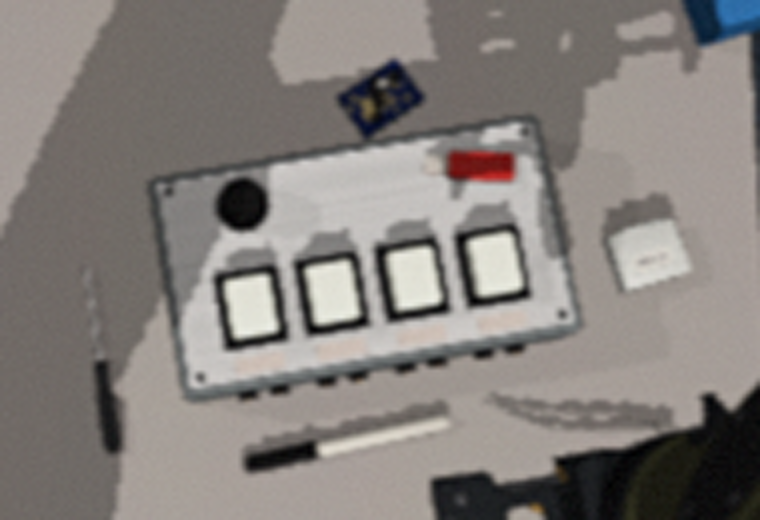

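The wrist view shows the fingers free over the bench, with key fronts at row ~5–20 alike for all four. The top view shows the four caps, at (252,305), (333,292), (413,278) and (493,264), with equal shadows, and the bystanders in place. I hand in.

```bash
python3 -c "
from plant import *
print(finish_job())"
```

```text
the job is handed in; nothing more can be done
None
```

I tapped all four keys from left to right, found the rightmost one latched, and pressed it home and let it up; by force readings and pictures all four now look level and the bystanders undisturbed, and the job is handed in (no verdict was returned).

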